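Part a casting mould evenly with a wedge

TASK

Part the two halves of the aluminium mould evenly: press the wooden wedge (the tool with the rectangular handle) down into the pry slots at the two ends of the seam in turn, only part-way the first time, so that neither end ever gapes more than 9 mm wider than the other, until the seam stands at least 9 mm open at both ends. Work on the mould with the wedge only, not with the gripper itself, and finally stand the wedge back in its rack.

Things in the scene. Friction and masses are not known exactly. Their poses are not given: they have to be found in the camera images.
- wedge: Wooden wedge with a rectangular handle (the rammer beside it: round handle). Origin: axis, collar underside; z up. Blade below: 24 mm wide (y), evenly tapered in x from 28 mm at z=0 to 4 mm at the tip, z=-60. Collar 56 x 44 mm, z 0 to 10. Handle z 10 to 60, 26 mm in x (grip across this), 36 in y. 0.12 kg. Each mm of depth past 30 in a shut slot opens that end 0.4 mm; 60 (collar down) gives 12 mm.
- rack: Fixed wooden rack: plate 80 (x) x 146 (y) mm on legs, top 66 mm above the bench. Origin on the bench under its centre, z up. Two through slots, 40 (x) x 34 mm (y), at x=0, y=+36 and -36; the wedge hangs in one (which one varies), the rammer (top 126 mm above the bench) in the other. A tool hangs with its collar flat on the plate, x along the rack's x, so its origin is at z=66 mm.
- half_front: Mould half nearer the robot, 48 x 160 (y) x 70 mm, on its origin's -x side. Origin: mid-seam, underside, 12 mm above the bench (on a fixed base plate); y along the seam, top at z=70. Both halves are cut back 8 mm from y=44 to the end at 80, at +y and -y, full height: two pry slots, 16 mm across when shut; aim the wedge at y=+62 or -62, its x across the seam. The middle recess is the pouring mouth.
- half_rear: Mould half farther from the robot, mirror image, on its origin's +x side; when shut its origin coincides with the near half's, and their distance is the opening at mid-seam. Wedging one end moves both halves apart at that end only, the other end acting as the pivot; they stay where left. Pressing takes about 10 N.
Things that resemble listed ones, but are neither listed nor needed, are in the scene too. Leave any green look-alike of the wedge alone.

How it is judged:
By the outcome, as a careful person would: the job done as asked, in the order asked, and still so for the second after the job is handed in, with the robot touching nothing.
It also fails if it takes over 70 s, if anything falls off the work surface, if the arm or the gripper's body presses on something with over 40 N, if the wrist force passes 120 N, or if a joint passes its speed limit or range.

ROBOT

A 6-joint arm with a two-finger parallel gripper is mounted at the origin on the work surface; the furniture and walls round the work are solid. World frame = base frame: x ahead of the robot, y to its left, z up, the work surface at z = 0. Lengths are in m, angles in rad, forces in N, time in s.
With the tool pointing down it reaches from about 0.375 to 0.975 m from the base axis. Payload 3.8 kg.
Tool frame: the origin (TCP) lies between the finger pads; the fingertips stand 14 mm ahead of it and the grasp point (between the pads) lies 5 mm behind it; z points along the fingers, y is the line along which they close (so a half turn about z gives the same grasp; the last joint's range is limited). The gripper opens to 88 mm and grips with 3 to 60 N. Pads are 18 mm wide; open, the fingers measure 123 mm over their backs; the gripper's body (75 mm by 187 mm) begins 45 mm behind the grasp point.
Start: joints at [-1.231, 0.264, 1.604, -0, 1.274, -0.037], TCP at [0.248, -0.628, 0.229] pointing down, gripper open.
Joint ranges: [-2.63, 2.63], [-0.94, 2.18], [0.31, 2.57], [-1.31, 4.45], [0, 2.66], [-2.55, 2.55]. Speed limits (rad/s): [2.57, 2.57, 3.14, 3.14, 3.14, 3.14].

INTERFACE

Orientations are given as a rotation vector (axis times angle).
In Python, from bench import read_state, grab_frame, sign_off gives the robot as it stands.
- The arm moves only by the tool step_arm, never from a script. Its argument "commands" is a list of rows, each a list of 7 numbers: the turn, a rotation vector about the world's x, y, z in rad, then the shift along the world's x, y, z in cm, then the opening, from 0 (shut) to 1 (fully open). In form: [[ax, ay, az, tx, ty, tz, jaw], ...]. A call has 1 to 10 rows; each row is the pose to reach, as a shift and turn from the pose commanded when the call began; what a row does not reach only later rows make up. A row lasts 1/10 s, in which the tool goes at most 50 mm and 8.59 degrees, less where a joint would pass 70% of its speed; a pose out of reach is approached as far as the arm can. A call with a gripper value outside its range is refused whole. The fingers move at their own pace and stop on an object; "grip_force" is the grip in N (left out, the last holds). Time passes only in rows, so rows that repeat a pose let the fingers close. It gives the time, the measured TCP pose, the force, the opening and the grip force at its end, in the units of the state.
- read_state(): the state, without advancing time (a new reading comes with each control period).
- grab_frame(name): name is "side" or "top" or "wrist"; returns a dict with "pixels" (480x640x3 uint8, red, green, blue), "z_map" (480x640 float32, m along the optical axis (not along the pixel's ray), 0 where there is no reading), "fx", "fy", "cx", "cy" (pixels), "rvec" (rotation vector, rad) and "tvec" (3), from world to camera coordinates, as OpenCV has them; the wrist camera has in their place "mount" (4x4, takes a point from camera to tool coordinates, whose origin is the TCP and whose axes are the flange's). Camera axes: x right, y down, z forward; pixel columns grow to the right and rows downward; lengths in m; the calibration is good to about 2 mm. A picture is of the moment at which its call begins: read the wrist's pose just before it.
- sign_off(): hands the job in; it is judged then, once.
The state is a dict: "time": time; "qpos": joint angles; "dq": joint speeds; "effort": joint torques, N m; "ee_pos": TCP position; "orientation": TCP orientation; "wrist_force": force on the tool from outside, world axes, zero at the start; "moment": the same for the moment, N m; "finger_gap": finger opening in m; "grasp_force": force on a finger pad.
Only numpy, scipy, OpenCV 4.12 (cv2) and the standard library are available. Lean on these libraries where they do the work, as an engineer would, in place of code of your own. Each camera call takes 0.05 s, during which the arm holds its last target. There are 200 camera calls.

## Working session

There is one attempt and no reset: what is moved stays moved. The work goes in short steps, Python scripts to look and compute and a tool call to move; the robot and the scene stay as the last step left them, time stands still between calls to the robot, and variables do not carry over. Pictures are saved under pics/ and viewed, at most 10 in all, crops included, and the job is handed in when it is done.

Besides the shell and the picture viewer there is one more tool, called after "Call:" by a JSON object that holds its "op" and its "data", one argument or row to a line. step_arm: Moves the arm, as the interface text tells. Its arguments: {"type":"object","properties":{"commands":{"type":"array"},"grip_force":{"type":"number"}},"required":["commands"]}

```bash
mkdir -p pics
cat > h.py <<'E'
import numpy as np, cv2
from bench import read_state, grab_frame, sign_off
from scipy.spatial.transform import Rotation as R
def cam(name):
    s=read_state(); f=grab_frame(name)
    if 'mount' in f:
        T=np.eye(4);T[:3,:3]=R.from_rotvec(s['orientation']).as_matrix();T[:3,3]=s['ee_pos'];M=T@np.array(f['mount'])
    else:
        M=np.eye(4);r=R.from_rotvec(np.ravel(f['rvec'])).as_matrix();M[:3,:3]=r.T;M[:3,3]=-r.T@np.ravel(f['tvec'])
    return f,M
def cloud(f,M):
    v,u=np.mgrid[:480,:640];z=f['z_map']
    P=np.stack([(u-f['cx'])/f['fx']*z,(v-f['cy'])/f['fy']*z,z],-1)
    W=P@M[:3,:3].T+M[:3,3];W[z==0]=np.nan;return W
def plane(f,M,uv,h):
    uv=np.atleast_2d(uv).astype(float);d=np.c_[(uv[:,0]-f['cx'])/f['fx'],(uv[:,1]-f['cy'])/f['fy'],np.ones(len(uv))]@M[:3,:3].T
    return M[:3,3]+d*((h-M[2,3])/d[:,2])[:,None]
def save(n,im): cv2.imwrite('pics/'+n,cv2.cvtColor(im,cv2.COLOR_RGB2BGR))
E
python3 - <<'E'
from h import *
for n in('top','side'):
    f,M=cam(n);save(n+'0.png',f['pixels']);print(n,M.round(3).tolist(),f['fx']);np.savez('/tmp/'+n,W=cloud(f,M))
print(read_state())
E
```

```text
top [[-0.019, -0.996, 0.093, 0.418], [-1.0, 0.021, 0.022, 0.091], [-0.024, -0.092, -0.995, 1.258], [0.0, 0.0, 0.0, 1.0]] 623.5611158971443
side [[0.989, -0.08, 0.121, 0.384], [-0.143, -0.395, 0.908, -0.86], [-0.025, -0.915, -0.402, 0.474], [0.0, 0.0, 0.0, 1.0]] 610.0312417028754
{'time': 0.1, 'qpos': array([-1.23093271e+00,  2.64648006e-01,  1.60522247e+00,  3.13223779e-05,
        1.27368185e+00, -3.68798693e-02]), 'dq': array([-0.00149174, -0.00180475, -0.0026038 ,  0.00047088,  0.00039019,
       -0.00152863]), 'effort': array([-4.96470790e-06, -5.03618824e+01, -3.58070791e+01,  7.31018814e-02,
        2.33688718e-02, -5.95639267e-05]), 'ee_pos': array([ 0.24813307, -0.62704087,  0.22784069]), 'orientation': array([-3.08411456e+00, -5.87915870e-01,  4.17795979e-04]), 'wrist_force': array([ 0.25074241, -0.22681302,  0.5212877 ]), 'moment': array([-0.00439745,  0.0559081 ,  0.01197385]), 'grasp_force': 0.0, 'finger_gap': 0.088065012985054}
```

View pics/top0.png

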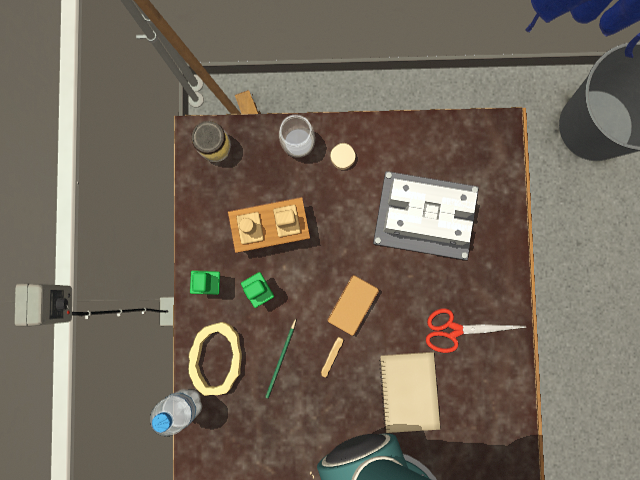

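View pics/side0.png

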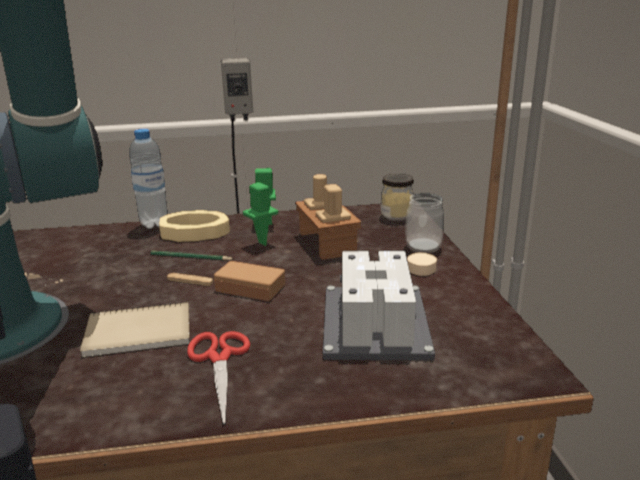

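The top view shows the rack at (268,225), with the rectangular-handled wedge in its right-hand slot at (287,218) and the round rammer at (249,228). The mould is at (430,215) with its seam roughly along the image rows. The side view agrees, and the two green look-alikes stand clear at (260,205).

Run:
```python
from h import *
f,M=cam('top');W=cloud(f,M);hsv=cv2.cvtColor(f['pixels'],cv2.COLOR_RGB2HSV)
def rect(name,box,lo,hi,h):
    u0,v0,u1,v1=box;m=np.zeros((480,640),np.uint8);z=W[...,2]
    m[v0:v1,u0:u1]=((z>lo)&(z<hi))[v0:v1,u0:u1]
    vs,us=np.nonzero(m);P=plane(f,M,np.c_[us,vs],h)
    r=cv2.minAreaRect((P[:,:2]*1000).astype(np.float32));print(name,len(us),np.round(r[0],1),np.round(r[1],1),round(r[2],1),'zmed',np.nanmedian(z[m>0]).round(4),'mean',P.mean(0).round(4))
rect('mould',(370,160,490,270),.074,.092,.082)
rect('base',(365,160,490,270),.006,.1,.012)
rect('rack',(220,190,315,260),.058,.085,.066)
rect('wedgeH',(272,200,305,235),.115,.14,.126)
rect('rammer',(232,205,268,245),.115,.14,.126)
rect('wedgeC',(268,200,310,240),.070,.14,.076)
im=f['pixels'];save('t1.png',np.hstack([cv2.resize(im[165:265,370:490],(396,330),interpolation=2),cv2.resize(im[185:265,220:316],(396,330),interpolation=2)]))
```

```text
mould 3777 [575.8 -94.5] [160.4  97.1] 79.0 zmed 0.0835 mean [ 0.5759 -0.0948  0.082 ]
base 7269 [577.8 -97.9] [249.4 221. ] 88.5 zmed 0.0791 mean [ 0.5758 -0.0947  0.012 ]
rack 2611 [556.8 215.9] [ 81.2 146.2] 9.9 zmed 0.0689 mean [0.5554 0.2163 0.066 ]
wedgeH 275 [562.4 180. ] [26.8 36. ] 10.1 zmed 0.127 mean [0.5625 0.1799 0.126 ]
rammer 184 [550.  250.5] [27.5 25.9] 44.2 zmed 0.1268 mean [0.5502 0.2506 0.126 ]
wedgeC 803 [562.7 180.3] [77.5 74.9] 8.8 zmed 0.0791 mean [0.563 0.18  0.076]
```

View pics/t1.png

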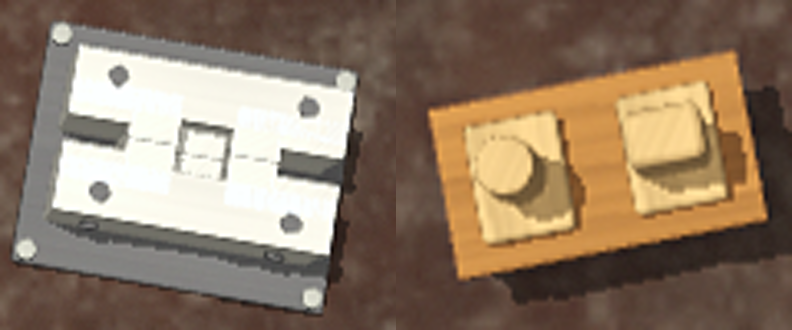

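The crop confirms the wedge is in the rack's right-hand (-y) slot, yaw +9.9°. The mould's seam is at yaw -11°, and its two dark pry slots are at crop (95,130) and (312,163).

```bash
cat >> h.py <<'E'
def to(p,yaw,half=0,ref=None):
    """shift(cm) and turn to put TCP at p (m), pointing down, tool y along world yaw (deg)"""
    s=read_state();Rc=R.from_rotvec(s['orientation'])
    a=np.radians(yaw)+np.pi*half;y=np.array([np.cos(a),np.sin(a),0]);z=np.array([0,0,-1.]);
    Rt=R.from_matrix(np.c_[np.cross(y,z),y,z])
    print('turn',(Rt*Rc.inv()).as_rotvec().round(4),'shift cm',((np.array(p)-s['ee_pos'])*100).round(2),'q6',s['qpos'][5].round(3),'F',s['wrist_force'].round(1),'gap',round(s['finger_gap'],4),'t',s['time'])
E
python3 - <<'E'
from h import *
for h in(0,1): to([.5625,.180,.20],9.9,h)
E
```

```text
turn [-1.0000e-03 -1.6000e-03  1.3668e+00] shift cm [31.43 80.71 -2.8 ] q6 -0.037 F [0.1 0.  0.4] gap 0.088 t 0.15
turn [-1.7000e-03  1.0000e-03 -1.7748e+00] shift cm [31.43 80.71 -2.8 ] q6 -0.037 F [0.1 0.  0.4] gap 0.088 t 0.15
```

Call:
{"op": "step_arm", "data": {
  "commands": [
    [0,0,0.1,1.7,4.5,0,1],
    [0,0,0.18,3.4,9,0,1],
    [0,0,0.26,5.1,13.5,0,1],
    [0,0,0.34,6.8,18,0,1],
    [0,0,0.42,8.5,22.5,0,1],
    [0,0,0.5,10.2,27,0,1],
    [0,0,0.58,11.9,31.5,0,1],
    [0,0,0.66,13.6,36,0,1],
    [0,0,0.74,15.3,40.5,0,1],
    [0,0,0.8,17,45,0,1]
  ]
}}

```text
time: 1.15
ee_pos: [0.4184, -0.1757, 0.229]
orientation: [2.611, 1.747, 0.0]
wrist_force: [0.4, -0.4, -0.3]
finger_gap: 0.088
grasp_force: 0.0
```

Call:
{"op": "step_arm", "data": {
  "commands": [
    [0,0,0.07,1.7,4.5,0,1],
    [0,0,0.14,3.4,9,0,1],
    [0,0,0.21,5.1,13.5,0,1],
    [0,0,0.28,6.8,18,-0.5,1],
    [0,0,0.35,8.5,22.5,-1,1],
    [0,0,0.42,10.2,27,-1.5,1],
    [0,0,0.49,11.9,31.5,-2,1],
    [0,0,0.567,14.4,35.7,-2.8,1],
    [0,0,0.567,14.4,35.7,-2.8,1]
  ]
}}

```text
time: 2.05
ee_pos: [0.5632, 0.1839, 0.1988]
orientation: [-2.013, -2.409, 0.001]
wrist_force: [-0.7, -0.2, -0.6]
finger_gap: 0.088
grasp_force: 0.0
```

Run:
```python
from h import *
to([.5625,.180,.099],9.9)
f,M=cam('wrist');W=cloud(f,M);z=W[...,2]
def rect(name,lo,hi,h,c,r):
    m=(z>lo)&(z<hi)&(np.hypot(W[...,0]-c[0],W[...,1]-c[1])<r);vs,us=np.nonzero(m);P=plane(f,M,np.c_[us,vs],h)
    print(name,len(us),*[np.round(q,2) for q in cv2.minAreaRect((P[:,:2]*1000).astype(np.float32))])
rect('handle',.115,.14,.126,(.5625,.18),.035)
rect('rack',.058,.07,.066,(.5625,.2),.15)
save('w1.png',f['pixels'])
```

```text
turn [-0.0011 -0.0018 -0.0059] shift cm [-0.07 -0.39 -9.98] q6 0.093 F [-0.7 -0.2 -0.6] gap 0.088 t 2.05
handle 2515 [564.82 183.59] [25.45 37.24] 10.28
rack 14368 [564.66 216.5 ] [294.23 154.47] 3.04
```

View pics/w1.png

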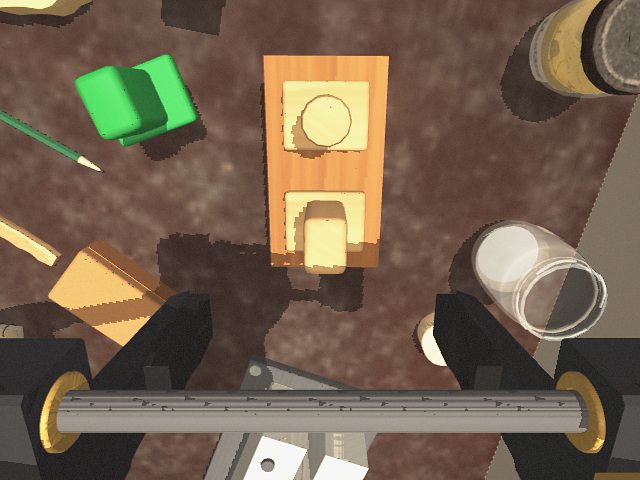

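The wrist view has the wedge handle at (325,247), upright between the open fingers, with the rammer behind it at (325,120). Next I settle and recheck.

Call:
{"op": "step_arm", "data": {
  "commands": [
    [0,0,0,0,0,-2,1],
    [0,0,0,0,0,-4,1],
    [0,0,0,0,0,-4,1],
    [0,0,0,0,0,-4,1]
  ]
}}

```text
time: 2.5
ee_pos: [0.5617, 0.1782, 0.1611]
orientation: [-2.023, -2.403, 0.002]
wrist_force: [-0.0, -0.6, 0.7]
finger_gap: 0.088
grasp_force: 0.0
```

Run:
```python
from h import *
to([.5630,.1805,.099],9.9)
f,M=cam('wrist');W=cloud(f,M);z=W[...,2]
m=(z>.118)&(z<.135)&(np.hypot(W[...,0]-.5625,W[...,1]-.18)<.035);vs,us=np.nonzero(m);P=plane(f,M,np.c_[us,vs],.126)
print(len(us),vs.max(),*[np.round(q,2) for q in cv2.minAreaRect((P[:,:2]*1000).astype(np.float32))])
```

```text
turn [ 0.0005 -0.001   0.0012] shift cm [ 0.13  0.23 -6.21] q6 0.094 F [-0.  -0.6  0.7] gap 0.088 t 2.5
3421 294 [564.91 183.07] [25.23 36.97] 9.09
```

Call:
{"op": "step_arm", "data": {
  "commands": [
    [0,0,0,0.2,0.35,-2,1],
    [0,0,0,0.2,0.35,-5,1],
    [0,0,0,0.2,0.35,-6.2,1],
    [0,0,0,0.2,0.35,-6.2,1],
    [0,0,0,0.2,0.35,-6.2,0.2],
    [0,0,0,0.2,0.35,-6.2,0.2],
    [0,0,0,0.2,0.35,-6.2,0.2],
    [0,0,0,0.2,0.35,-6.2,0.2],
    [0,0,0,0.2,0.35,-6.2,0.2]
  ],
  "grip_force": 45
}}

```text
time: 3.45
ee_pos: [0.5647, 0.183, 0.0996]
orientation: [2.021, 2.405, 0.001]
wrist_force: [-0.3, 0.1, 0.2]
finger_gap: 0.0502
grasp_force: 0.0
```

Call:
{"op": "step_arm", "data": {
  "commands": [
    [0,0,0,0,0,0,0.2],
    [0,0,0,0,0,0,0.2],
    [0,0,0,0,0,0,0.2],
    [0,0,0,0,0,0,0.2],
    [0,0,0,0,0,0,0.2],
    [0,0,0,0,0,0,0.2],
    [0,0,0,0,0,0,0.2]
  ]
}}

```text
time: 4.15
ee_pos: [0.5644, 0.1829, 0.099]
orientation: [2.021, 2.405, 0.0]
wrist_force: [-0.3, 0.5, -0.2]
finger_gap: 0.0257
grasp_force: 45.0
```

Run:
```python
from h import *
to([.5876,-.0336,.25],-11)
```

```text
turn [-0.00e+00  1.00e-04 -3.65e-01] shift cm [  2.32 -21.65  15.1 ] q6 0.098 F [-0.3  0.5 -0.2] gap 0.0257 t 4.15
```

Call:
{"op": "step_arm", "data": {
  "commands": [
    [0,0,0,0,0,2,0.2],
    [0,0,0,0,0,5,0.2],
    [0,0,0,0,0,9,0.2],
    [0,0,-0.06,0.2,-1.5,11.6,0.2],
    [0,0,-0.12,0.7,-6,11.6,0.2],
    [0,0,-0.2,1.2,-10.5,11.6,0.2],
    [0,0,-0.3,1.7,-15,11.6,0.2],
    [0,0,-0.365,2.1,-19.5,11.6,0.2],
    [0,0,-0.365,2.3,-21.6,11.6,0.2],
    [0,0,-0.365,2.3,-21.6,11.6,0.2]
  ]
}}

```text
time: 5.15
ee_pos: [0.5871, -0.0362, 0.2145]
orientation: [2.428, 1.994, -0.002]
wrist_force: [-0.1, 0.3, -1.2]
finger_gap: 0.0254
grasp_force: 45.0
```

Call:
{"op": "step_arm", "data": {
  "commands": [
    [0,0,0,0,0,0,0.2],
    [0,0,0,0,0,0,0.2]
  ]
}}

```text
time: 5.35
ee_pos: [0.587, -0.0321, 0.2147]
orientation: [-2.423, -1.999, 0.0]
wrist_force: [-0.5, 0.2, -1.5]
finger_gap: 0.0253
grasp_force: 45.0
```

Run:
```python
from h import *
to([.5876,-.0336,.19],-11)
ims=[]
for n in('wrist','side'):
    f,M=cam(n);ims.append(f['pixels'])
    np.savez('/tmp/'+n,W=cloud(f,M),M=M,px=f['pixels'],K=[f['fx'],f['fy'],f['cx'],f['cy']])
save('ws.png',np.hstack([cv2.resize(ims[0],(400,300)),ims[1][100:400,250:650]]))
```

```text
turn [-0.0006 -0.0007 -0.0008] shift cm [ 0.06 -0.15 -2.47] q6 0.094 F [-0.5  0.2 -1.5] gap 0.0253 t 5.35
```

View pics/ws.png

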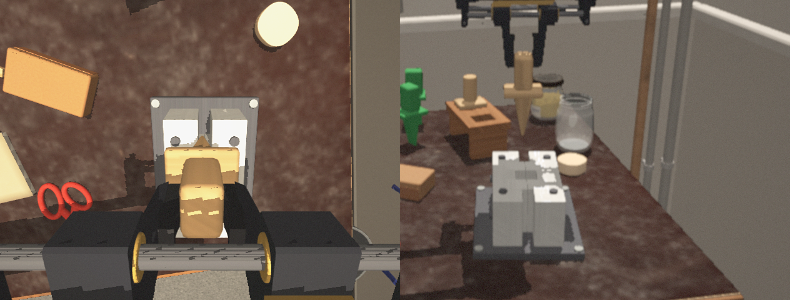

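The wrist view shows the wedge upright in the jaws (collar at (203,160)) above the mould, close to the seam. In the side view it hangs vertically above the mould's far end. I'll measure the wedge-to-seam offset within each camera.

Run:
```python
from h import *
C=np.array([.5758,-.0945]);a=np.radians(-11);ex=np.array([np.cos(a),np.sin(a)]);ey=np.array([-np.sin(a),np.cos(a)])
for n in('wrist','side'):
    d=np.load('/tmp/'+n+'.npz');W=d['W'];X=(W[...,:2]-C)@ex*1e3;Y=(W[...,:2]-C)@ey*1e3;z=W[...,2]
    print(n)
    for nm,lo,hi,ylo,yhi in(('mouldtop',.076,.09,-95,110),('collar',.184,.2,30,100),('collarlow',.17,.2,30,100),('blade',.118,.165,30,100)):
        m=(z>lo)&(z<hi)&(abs(X)<60)&(Y>ylo)&(Y<yhi)
        if m.sum()<20: print(nm,m.sum());continue
        print(nm,m.sum(),'X',np.percentile(X[m],[.5,50,99.5]).round(1),'Y',np.percentile(Y[m],[.5,99.5]).round(1),'z',np.percentile(z[m],[1,50,99]).round(4))
    if n=='side':
      for zz in(.125,.135,.145,.155):
        m=(abs(z-zz)<.003)&(abs(X)<40)&(Y>30)&(Y<100);print(zz,m.sum(),X[m].min().round(1),X[m].max().round(1),Y[m].min().round(1))
```

```text
wrist
mouldtop 5820 X [-44.6  15.3  50.5] Y [-78.6  80.7] z [0.0784 0.0826 0.0873]
collar 4553 X [-28.3  -0.7  27. ] Y [56.3 83.4] z [0.1856 0.1922 0.1988]
collarlow 4553 X [-28.3  -0.7  27. ] Y [56.3 83.4] z [0.1856 0.1922 0.1988]
blade 284 X [-7.5 -0.6  6.3] Y [72.2 73.6] z [0.1246 0.1454 0.1556]
side
mouldtop 3231 X [-42.8   5.3  51.3] Y [-83.1  76.6] z [0.0765 0.0816 0.0861]
collar 492 X [-27.5  -0.3  27.4] Y [34.4 78.4] z [0.1842 0.1912 0.1999]
collarlow 629 X [-27.3  -0.3  27.3] Y [34.4 77.9] z [0.1708 0.1905 0.1998]
blade 240 X [-8.9  0.4  9.8] Y [44.6 52. ] z [0.1222 0.1504 0.1647]
0.125 12 -1.1 3.4 47.3
0.135 23 -4.2 4.7 44.6
0.145 37 -5.8 7.5 45.2
0.155 46 -7.5 8.7 45.5
```

Call:
{"op": "step_arm", "data": {
  "commands": [
    [0,0,0,0.4,0.13,-0.5,0.2],
    [0,0,0,0.4,0.13,-2,0.2],
    [0,0,0,0.4,0.13,-3.5,0.2],
    [0,0,0,0.4,0.13,-5,0.2],
    [0,0,0,0.4,0.13,-6,0.2],
    [0,0,0,0.4,0.13,-6,0.2],
    [0,0,0,0.4,0.13,-6,0.2]
  ]
}}

```text
time: 6.15
ee_pos: [0.5911, -0.0319, 0.1545]
orientation: [-2.424, -1.998, 0.001]
wrist_force: [-0.2, -0.6, -1.7]
finger_gap: 0.0252
grasp_force: 45.0
```

```bash
cat >> h.py <<'E'
def mould(n='side'):
    f,M=cam(n);W=cloud(f,M);C=np.array([.5758,-.0945]);a=np.radians(-11);ex=np.array([np.cos(a),np.sin(a)]);ey=np.array([-np.sin(a),np.cos(a)])
    X=(W[...,:2]-C)@ex*1e3;Y=(W[...,:2]-C)@ey*1e3;z=W[...,2];T=(z>.074)&(z<.088)&(abs(X)<75)
    for y0,y1 in((-80,-70),(-70,-50),(-40,-20),(20,40),(50,70),(70,80)):
        m=T&(Y>y0)&(Y<y1);x=np.sort(X[m])
        if len(x)<8: continue
        k=(x[1:]>-25)&(x[1:]<32);g=np.where(k,np.diff(x),0);i=g.argmax()
        print(n,(y0,y1),len(x),'outer',x[0].round(1),x[-1].round(1),'gap',x[i].round(1),x[i+1].round(1),'w',g[i].round(1))
E
python3 - <<'E'
from h import *
to([.5876,-.0336,.131],-11);print(read_state()['ee_pos']);mould('side');mould('wrist')
E
```

```text
turn [-0.0001 -0.0011  0.0001] shift cm [-0.35 -0.17 -2.35] q6 0.096 F [-0.2 -0.6 -1.7] gap 0.0252 t 6.15
[ 0.59109488 -0.03187483  0.15448315]
side (-80, -70) 262 outer -42.8 51.8 gap -4.4 12.4 w 16.7
side (-70, -50) 453 outer -42.8 51.9 gap -4.1 11.7 w 15.8
side (-40, -20) 455 outer -42.7 51.9 gap -9.3 -8.2 w 1.1
side (20, 40) 378 outer -42.7 51.8 gap -24.8 -23.6 w 1.2
side (50, 70) 270 outer -42.6 51.9 gap -1.9 1.2 w 3.1
side (70, 80) 103 outer -42.6 51.7 gap -4.1 14.3 w 18.4
wrist (-80, -70) 571 outer -44.7 50.4 gap -5.1 10.9 w 16.0
wrist (-40, -20) 1013 outer -23.9 31.2 gap 2.6 3.3 w 0.7
wrist (20, 40) 701 outer -45.4 51.1 gap -45.4 -45.2 w 0.0
wrist (50, 70) 1487 outer -45.2 50.8 gap -5.4 12.6 w 18.0
wrist (70, 80) 2471 outer -45.6 50.8 gap -5.2 -2.4 w 2.9
```

Call:
{"op": "step_arm", "data": {
  "commands": [
    [0,0,0,0,0,-0.5,0.2],
    [0,0,0,0,0,-1,0.2],
    [0,0,0,0,0,-1.4,0.2],
    [0,0,0,0,0,-1.8,0.2],
    [0,0,0,0,0,-2.1,0.2],
    [0,0,0,0,0,-2.35,0.2],
    [0,0,0,0,0,-2.35,0.2],
    [0,0,0,0,0,-2.35,0.2]
  ]
}}

```text
time: 7.05
ee_pos: [0.5926, -0.0319, 0.1331]
orientation: [2.423, 1.997, 0.003]
wrist_force: [-2.6, 0.5, 5.3]
finger_gap: 0.0253
grasp_force: 45.0
```

Run:
```python
from h import *
to([.5876,-.0336,.131],-11);mould('side');mould('wrist')
```

```text
turn [0.0002 0.003  0.    ] shift cm [-0.5  -0.17 -0.21] q6 0.096 F [-2.6  0.5  5.3] gap 0.0253 t 7.05
side (-80, -70) 252 outer -42.8 50.9 gap -4.3 11.5 w 15.8
side (-70, -50) 448 outer -42.8 52.1 gap -4.2 11.8 w 16.0
side (-40, -20) 445 outer -42.7 52.8 gap 3.5 5.4 w 1.9
side (20, 40) 381 outer -42.7 55.1 gap 3.4 7.1 w 3.7
side (50, 70) 273 outer -42.6 55.9 gap 8.6 11.6 w 2.9
side (70, 80) 104 outer -42.6 55.6 gap -5.5 20.6 w 26.1
wrist (-80, -70) 1354 outer -43.0 50.6 gap -5.2 10.3 w 15.5
wrist (-70, -50) 2509 outer -41.8 50.0 gap -5.1 10.7 w 15.8
wrist (-40, -20) 60 outer -18.9 29.5 gap -7.5 -4.5 w 3.0
wrist (20, 40) 558 outer -45.4 54.2 gap -45.4 -45.3 w 0.0
wrist (50, 70) 2377 outer -45.4 55.1 gap -45.4 -45.3 w 0.0
wrist (70, 80) 1999 outer -45.1 55.2 gap -5.2 8.3 w 13.5
```

Call:
{"op": "step_arm", "data": {
  "commands": [
    [0,0,0,0,0,1,0.2],
    [0,0,0,0,0,3,0.2],
    [0,0,0,0,0,5.5,0.2],
    [0,0,0,0,0,7,0.2],
    [0,0,0,-0.7,-4,7,0.2],
    [0,0,0,-1.6,-8.5,7,0.2],
    [0,0,0,-2.37,-12.17,7,0.2],
    [0,0,0,-2.37,-12.17,7,0.2],
    [0,0,0,-2.37,-12.17,7,0.2]
  ]
}}

```text
time: 8.05
ee_pos: [0.5674, -0.1542, 0.2014]
orientation: [-2.426, -1.995, -0.001]
wrist_force: [-0.3, 1.4, -1.0]
finger_gap: 0.0255
grasp_force: 45.0
```

Run:
```python
from h import *
to([.5674,-.1542,.118],-11);print(read_state()['ee_pos']);mould('side')
C=np.array([.5758,-.0945]);a=np.radians(-11);ex=np.array([np.cos(a),np.sin(a)]);ey=np.array([-np.sin(a),np.cos(a)])
for n in('wrist','side'):
    f,M=cam(n);W=cloud(f,M);X=(W[...,:2]-C)@ex*1e3;Y=(W[...,:2]-C)@ey*1e3;z=W[...,2]
    for nm,lo,hi in(('collar',.169,.183),('blade',.107,.155)):
        m=(z>lo)&(z<hi)&(abs(X)<40)&(Y>-100)&(Y<-30)
        print(n,nm,m.sum(),'X',np.percentile(X[m],[.5,50,99.5]).round(1),'Y',np.percentile(Y[m],[.5,99.5]).round(1),'z',np.percentile(z[m],[1,50,99]).round(4))
```

```text
turn [-0.0005  0.      0.0023] shift cm [-0.   -0.   -8.34] q6 -0.114 F [-0.3  1.4 -1. ] gap 0.0255 t 8.05
[ 0.56742824 -0.15419978  0.20143893]
side (-80, -70) 244 outer -42.8 51.1 gap -4.4 11.7 w 16.1
side (-70, -50) 460 outer -42.8 52.0 gap -4.0 11.8 w 15.8
side (-40, -20) 443 outer -42.7 53.2 gap 3.5 5.6 w 2.0
side (20, 40) 322 outer -42.7 55.0 gap 3.6 18.9 w 15.2
side (50, 70) 235 outer -42.6 56.0 gap -4.3 23.7 w 28.0
side (70, 80) 91 outer -42.6 54.3 gap -4.0 26.8 w 30.8
wrist collar 4460 X [-24.3   3.5  31.1] Y [-66.4 -39.3] z [0.1723 0.1789 0.1805]
wrist blade 284 X [-3.4  3.5 10.4] Y [-50.6 -49. ] z [0.1109 0.1321 0.1424]
side collar 658 X [-23.4   2.4  32.4] Y [-87. -44.] z [0.1699 0.1776 0.1825]
side blade 337 X [-5.5  4.7 14.9] Y [-77.7 -70.8] z [0.1093 0.1398 0.1548]
```

Call:
{"op": "step_arm", "data": {
  "commands": [
    [0,0,0,-0.08,0,-1.5,0.2],
    [0,0,0,-0.08,0,-3.5,0.2],
    [0,0,0,-0.08,0,-5,0.2],
    [0,0,0,-0.08,0,-5.8,0.2],
    [0,0,0,-0.08,0,-6.5,0.2],
    [0,0,0,-0.08,0,-7.2,0.2],
    [0,0,0,-0.08,0,-7.8,0.2],
    [0,0,0,-0.08,0,-8.3,0.2],
    [0,0,0,-0.08,0,-8.3,0.2],
    [0,0,0,-0.08,0,-8.3,0.2]
  ]
}}

```text
time: 9.2
ee_pos: [0.5695, -0.1541, 0.1208]
orientation: [2.42, 1.996, 0.005]
wrist_force: [1.1, -1.0, 6.2]
finger_gap: 0.0259
grasp_force: 45.0
```

Run:
```python
from h import *
to([.5674,-.1542,.118],-11);mould('side')
```

```text
turn [ 0.0019  0.0056 -0.0006] shift cm [-0.21 -0.01 -0.28] q6 -0.115 F [ 1.1 -1.   6.2] gap 0.0259 t 9.2
side (-80, -70) 431 outer -45.5 59.8 gap -3.1 -1.8 w 1.3
side (-70, -50) 285 outer -45.5 59.3 gap -23.8 -22.8 w 1.0
side (-40, -20) 210 outer -44.1 58.7 gap -24.5 -23.4 w 1.0
side (20, 40) 231 outer -44.1 56.8 gap -2.8 28.9 w 31.7
side (50, 70) 118 outer -44.1 56.0 gap -26.0 -24.5 w 1.5
side (70, 80) 43 outer -42.6 54.5 gap -22.5 -20.9 w 1.5
```

Call:
{"op": "step_arm", "data": {
  "commands": [
    [0,0,0,0,0,-0.1,0.2],
    [0,0,0,0,0,-0.2,0.2],
    [0,0,0,0,0,-0.2,0.2],
    [0,0,0,0,0,-0.2,0.2]
  ]
}}

```text
time: 9.65
ee_pos: [0.5695, -0.1541, 0.1197]
orientation: [2.42, 1.996, 0.005]
wrist_force: [-0.5, -0.7, 10.7]
finger_gap: 0.0256
grasp_force: 45.0
```

Call:
{"op": "step_arm", "data": {
  "commands": [
    [0,0,0,0,0,1,0.2],
    [0,0,0,0,0,4,0.2],
    [0,0,0,0,0,7,0.2],
    [0,0,0,0,0,8.5,0.2],
    [0,0,0,0.7,4,8.5,0.2],
    [0,0,0,1.6,8.5,8.5,0.2],
    [0,0,0,2.45,12.1,8.5,0.2],
    [0,0,0,2.45,12.1,8.5,0.2],
    [0,0,0,2.45,12.1,8.5,0.2],
    [0,0,0,2.45,12.1,8.5,0.2]
  ]
}}

```text
time: 10.65
ee_pos: [0.5908, -0.0332, 0.2009]
orientation: [-2.424, -1.998, 0.002]
wrist_force: [0.2, 0.0, -0.4]
finger_gap: 0.0255
grasp_force: 45.0
```

Run:
```python
from h import *
to([.5910,-.0320,.118],-11);print(read_state()['ee_pos']);mould('side');mould('wrist')
f,M=cam('side');save('s2.png',cv2.resize(f['pixels'][100:400,250:600],(700,600)))
C=np.array([.5758,-.0945]);a=np.radians(-11);ex=np.array([np.cos(a),np.sin(a)]);ey=np.array([-np.sin(a),np.cos(a)])
for n in('wrist','side'):
    f,M=cam(n);W=cloud(f,M);X=(W[...,:2]-C)@ex*1e3;Y=(W[...,:2]-C)@ey*1e3;z=W[...,2]
    m=(z>.105)&(z<.155)&(abs(X)<40)&(Y>30)&(Y<100)
    print(n,m.sum(),'X',np.percentile(X[m],[.5,50,99.5]).round(1),'Y',np.percentile(Y[m],[.5,99.5]).round(1))
```

```text
turn [ 0.0004 -0.0015  0.0001] shift cm [ 0.02  0.12 -8.29] q6 0.095 F [ 0.2  0.  -0.4] gap 0.0255 t 10.65
[ 0.59075468 -0.03315067  0.20086078]
side (-80, -70) 318 outer -46.8 59.8 gap -6.9 19.3 w 26.3
side (-70, -50) 469 outer -45.5 59.4 gap -6.6 19.0 w 25.7
side (-40, -20) 456 outer -45.5 58.7 gap 2.2 10.2 w 8.0
side (20, 40) 385 outer -44.1 56.6 gap 3.4 9.0 w 5.6
side (50, 70) 271 outer -44.1 55.9 gap -4.3 15.9 w 20.3
side (70, 80) 106 outer -42.6 54.6 gap -3.9 15.9 w 19.8
wrist (-80, -70) 415 outer -30.1 35.9 gap -7.8 18.7 w 26.5
wrist (-70, -50) 316 outer -29.7 35.7 gap -8.5 19.9 w 28.4
wrist (20, 40) 600 outer -45.8 56.0 gap -45.8 -45.7 w 0.0
wrist (50, 70) 2960 outer -45.4 55.1 gap -5.5 15.0 w 20.5
wrist (70, 80) 1682 outer -45.0 54.7 gap -4.9 14.5 w 19.3
wrist 282 X [-3.3  3.7 10.6] Y [71.3 72.8]
side 262 X [-5.5  4.8 14.5] Y [44.5 50.2]
```

View pics/s2.png

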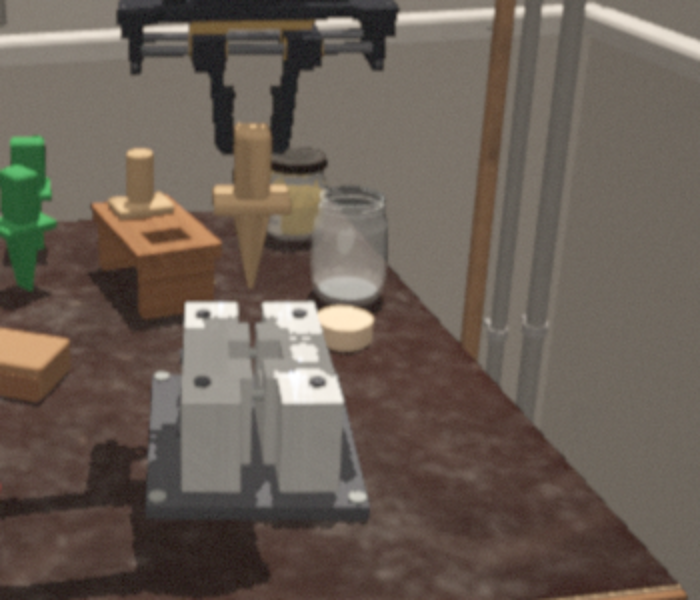

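The side view shows the near end of the seam clearly open (about (260,390)) and the far end less so. The wedge hangs above the far slot at (250,280). Depth data gives openings of about 10 mm near and 4 mm far.

Call:
{"op": "step_arm", "data": {
  "commands": [
    [0,0,0,0.1,0.1,-1.5,0.2],
    [0,0,0,0.1,0.1,-3.5,0.2],
    [0,0,0,0.1,0.1,-5,0.2],
    [0,0,0,0.1,0.1,-5.8,0.2],
    [0,0,0,0.1,0.1,-6.5,0.2],
    [0,0,0,0.1,0.1,-7.2,0.2],
    [0,0,0,0.1,0.1,-7.8,0.2],
    [0,0,0,0.1,0.1,-8.3,0.2],
    [0,0,0,0.1,0.1,-8.6,0.2],
    [0,0,0,0.1,0.1,-8.6,0.2]
  ]
}}

```text
time: 11.9
ee_pos: [0.5936, -0.0314, 0.1189]
orientation: [2.423, 1.997, 0.003]
wrist_force: [-4.6, 0.4, 12.4]
finger_gap: 0.0258
grasp_force: 45.0
```

Run:
```python
from h import *
to([.5910,-.0320,.118],-11);mould('side')
```

```text
turn [-0.0001  0.0024 -0.    ] shift cm [-0.26 -0.06 -0.09] q6 0.097 F [-4.6  0.4 12.4] gap 0.0258 t 11.9
side (-80, -70) 278 outer -45.5 59.6 gap -6.9 19.3 w 26.3
side (-70, -50) 454 outer -45.5 58.6 gap -6.6 19.2 w 25.9
side (-40, -20) 457 outer -45.5 59.8 gap 1.3 11.4 w 10.1
side (20, 40) 379 outer -45.6 59.0 gap 1.5 11.5 w 10.0
side (50, 70) 191 outer -45.7 58.8 gap 22.2 28.2 w 6.0
side (70, 80) 68 outer -45.7 58.6 gap -22.5 -21.0 w 1.5
```

Call:
{"op": "step_arm", "data": {
  "commands": [
    [0,0,0,0,0,1,0.2],
    [0,0,0,0,0,4,0.2],
    [0,0,0,0,0,7,0.2],
    [0,0,0,0,0,9.5,0.2],
    [0,0,0.08,-0.5,4,9.8,0.2],
    [0,0,0.16,-1,8.5,9.8,0.2],
    [0,0,0.24,-1.5,13,9.8,0.2],
    [0,0,0.32,-2,17.5,9.8,0.2],
    [0,0,0.365,-2.75,21.4,9.8,0.2],
    [0,0,0.365,-2.75,21.4,9.8,0.2]
  ]
}}

```text
time: 12.95
ee_pos: [0.5637, 0.187, 0.2137]
orientation: [-2.014, -2.409, -0.002]
wrist_force: [0.0, -1.0, -1.3]
finger_gap: 0.0254
grasp_force: 45.0
```

Call:
{"op": "step_arm", "data": {
  "commands": [
    [0,0,0,0,0,0,0.2],
    [0,0,0,0,0,0,0.2],
    [0,0,0,0,0,0,0.2]
  ]
}}

```text
time: 13.25
ee_pos: [0.5652, 0.1811, 0.2135]
orientation: [2.023, 2.403, -0.0]
wrist_force: [-0.4, -1.2, -0.6]
finger_gap: 0.0257
grasp_force: 45.0
```

Run:
```python
from h import *
to([.5644,.1829,.099],9.9)
print(read_state()['ee_pos']);mould('top');mould('side')
C=np.array([.5568,.2159]);a=np.radians(9.9);ex=np.array([np.cos(a),np.sin(a)]);ey=np.array([-np.sin(a),np.cos(a)])
for n in('wrist','side'):
    f,M=cam(n);W=cloud(f,M);X=(W[...,:2]-C)@ex*1e3;Y=(W[...,:2]-C)@ey*1e3;z=W[...,2]
    for nm,lo,hi,y in(('rack',.062,.07,90),('blade',.12,.175,0),('collar',.18,.197,0)):
        m=(z>lo)&(z<hi)&(abs(X)<55)&(Y>-90)&(Y<y)
        if m.sum()>9: print(n,nm,m.sum(),'X',np.percentile(X[m],[.5,50,99.5]).round(1),'Y',np.percentile(Y[m],[.5,99.5]).round(1))
```

```text
turn [ 0.0004 -0.      0.0017] shift cm [ -0.08   0.18 -11.45] q6 0.097 F [-0.4 -1.2 -0.6] gap 0.0257 t 13.25
[0.56515856 0.1811333  0.21350839]
top (-80, -70) 212 outer -49.8 55.6 gap -10.4 15.7 w 26.1
top (-70, -50) 430 outer -50.3 56.2 gap -10.4 15.7 w 26.1
top (-40, -20) 541 outer -49.9 56.2 gap -1.5 7.5 w 9.0
top (20, 40) 528 outer -50.1 56.0 gap -1.6 7.6 w 9.2
top (50, 70) 413 outer -49.8 56.2 gap -10.0 15.4 w 25.4
top (70, 80) 225 outer -49.8 55.9 gap -9.2 15.5 w 24.7
side (-80, -70) 295 outer -45.4 59.4 gap -7.2 19.1 w 26.3
side (-70, -50) 445 outer -45.5 59.1 gap -6.6 19.3 w 25.9
side (-40, -20) 459 outer -45.5 59.4 gap 1.4 11.2 w 9.8
side (20, 40) 380 outer -45.6 59.0 gap 1.6 11.6 w 9.9
side (50, 70) 273 outer -45.7 58.7 gap -6.2 19.3 w 25.5
side (70, 80) 106 outer -45.7 59.1 gap -7.0 19.3 w 26.3
wrist rack 12528 X [-37.4   2.8  42.1] Y [-55.2  72.5]
wrist blade 283 X [-4.3  2.7  9.6] Y [-27.1 -25.3]
wrist collar 4472 X [-25.2   2.6  30.2] Y [-42.7 -15.6]
side rack 894 X [-37.8  -2.   43. ] Y [-77.8  69.4]
side blade 327 X [-9.8  0.3 14.8] Y [-55.7 -28.2]
side collar 344 X [-25.6  -5.1  30.2] Y [-66.6 -20.7]
```

Both ends read about 10 mm. I'll press each once more, almost to the collar, to gain margin before racking the wedge.

Call:
{"op": "step_arm", "data": {
  "commands": [
    [0,0,-0.08,0.5,-4.2,0,0.2],
    [0,0,-0.16,1,-8.6,0,0.2],
    [0,0,-0.24,1.5,-13,0,0.2],
    [0,0,-0.32,2.2,-17.5,0,0.2],
    [0,0,-0.365,2.65,-21.3,0,0.2],
    [0,0,-0.365,2.65,-21.3,0,0.2],
    [0,0,-0.365,2.65,-21.3,0,0.2],
    [0,0,-0.365,2.65,-21.3,-2.5,0.2],
    [0,0,-0.365,2.65,-21.3,-5.5,0.2],
    [0,0,-0.365,2.65,-21.3,-7.5,0.2]
  ]
}}

```text
time: 14.45
ee_pos: [0.5903, -0.029, 0.1367]
orientation: [-2.421, -1.999, 0.001]
wrist_force: [1.5, -0.1, 0.1]
finger_gap: 0.0257
grasp_force: 45.0
```

Call:
{"op": "step_arm", "data": {
  "commands": [
    [0,0,0,0,0,-0.8,0.2],
    [0,0,0,0,0,-1.4,0.2],
    [0,0,0,0,0,-2,0.2],
    [0,0,0,0,0,-2.4,0.2],
    [0,0,0,0,0,-2.6,0.2],
    [0,0,0,0,0,-2.6,0.2]
  ]
}}

```text
time: 15.05
ee_pos: [0.5929, -0.0302, 0.1157]
orientation: [2.423, 1.997, 0.004]
wrist_force: [-1.0, 1.4, 9.0]
finger_gap: 0.0256
grasp_force: 45.0
```

Call:
{"op": "step_arm", "data": {
  "commands": [
    [0,0,0,0,0,1,0.2],
    [0,0,0,0,0,4,0.2],
    [0,0,0,0,0,7,0.2],
    [0,0,0,0,0,8.6,0.2],
    [0,0,0,-0.7,-4,8.6,0.2],
    [0,0,0,-1.6,-8.5,8.6,0.2],
    [0,0,0,-2.3,-12.2,8.6,0.2],
    [0,0,0,-2.3,-12.2,8.6,0.2],
    [0,0,0,-2.3,-12.2,7,0.2],
    [0,0,0,-2.3,-12.2,4,0.2]
  ]
}}

```text
time: 16.05
ee_pos: [0.5701, -0.1523, 0.1537]
orientation: [2.422, 1.996, 0.005]
wrist_force: [0.5, -0.0, -1.7]
finger_gap: 0.0253
grasp_force: 45.0
```

Call:
{"op": "step_arm", "data": {
  "commands": [
    [0,0,0,0,0,-1.5,0.2],
    [0,0,0,0,0,-2.5,0.2],
    [0,0,0,0,0,-3.2,0.2],
    [0,0,0,0,0,-3.7,0.2],
    [0,0,0,0,0,-4,0.2],
    [0,0,0,0,0,-4,0.2]
  ]
}}

```text
time: 16.65
ee_pos: [0.5692, -0.1523, 0.1152]
orientation: [2.423, 1.998, 0.001]
wrist_force: [-3.1, 1.4, 9.6]
finger_gap: 0.0258
grasp_force: 45.0
```

Call:
{"op": "step_arm", "data": {
  "commands": [
    [0,0,0,0,0,1,0.2],
    [0,0,0,0,0,4,0.2],
    [0,0,0,0,0,7.5,0.2],
    [0,0,0,0,0,10,0.2],
    [0,0,0.05,0,4,10,0.2],
    [0,0,0.1,0,8.5,10,0.2],
    [0,0,0.16,0,13,10,0.2],
    [0,0,0.22,0,17.5,10,0.2],
    [0,0,0.28,-0.1,22,10,0.2],
    [0,0,0.32,-0.2,26.5,10,0.2]
  ]
}}

```text
time: 17.65
ee_pos: [0.5652, 0.1141, 0.2127]
orientation: [-2.072, -2.361, 0.002]
wrist_force: [1.0, -0.6, -1.3]
finger_gap: 0.0253
grasp_force: 45.0
```

Call:
{"op": "step_arm", "data": {
  "commands": [
    [0,0,0.045,-0.2,4,0,0.2],
    [0,0,0.045,-0.25,7,0,0.2],
    [0,0,0.045,-0.25,7,0,0.2],
    [0,0,0.045,-0.25,7,0,0.2],
    [0,0,0.045,-0.25,7,0,0.2]
  ]
}}

```text
time: 18.15
ee_pos: [0.5635, 0.1815, 0.2124]
orientation: [-2.022, -2.405, 0.002]
wrist_force: [-0.8, -0.0, -1.7]
finger_gap: 0.0255
grasp_force: 45.0
```

Run:
```python
from h import *
to([.5644,.1829,.099],9.9)
mould('top');mould('side')
C=np.array([.5568,.2159]);a=np.radians(9.9);ex=np.array([np.cos(a),np.sin(a)]);ey=np.array([-np.sin(a),np.cos(a)])
for n in('wrist','side'):
    f,M=cam(n);W=cloud(f,M);X=(W[...,:2]-C)@ex*1e3;Y=(W[...,:2]-C)@ey*1e3;z=W[...,2]
    for nm,lo,hi,y in(('rack',.062,.07,90),('blade',.12,.175,0),('collar',.18,.197,0)):
        m=(z>lo)&(z<hi)&(abs(X)<55)&(Y>-90)&(Y<y)
        if m.sum()>9: print(n,nm,m.sum(),'X',np.percentile(X[m],[.5,50,99.5]).round(1),'Y',np.percentile(Y[m],[.5,99.5]).round(1))
```

```text
turn [ 0.0009 -0.001   0.0002] shift cm [  0.09   0.14 -11.34] q6 0.098 F [-0.8 -0.  -1.7] gap 0.0255 t 18.15
top (-80, -70) 220 outer -51.2 55.1 gap -11.6 15.7 w 27.2
top (-70, -50) 417 outer -51.4 56.4 gap -11.4 15.4 w 26.8
top (-40, -20) 537 outer -51.3 56.6 gap -3.8 7.6 w 11.4
top (20, 40) 530 outer -51.3 56.2 gap -3.5 7.7 w 11.2
top (50, 70) 423 outer -51.7 56.2 gap -11.8 15.3 w 27.1
top (70, 80) 225 outer -51.5 56.3 gap -11.5 15.8 w 27.3
side (-80, -70) 276 outer -46.8 59.5 gap -8.3 19.2 w 27.5
side (-70, -50) 457 outer -46.9 58.8 gap -7.8 19.3 w 27.2
side (-40, -20) 459 outer -46.9 59.3 gap 0.3 11.2 w 10.9
side (20, 40) 385 outer -47.1 58.7 gap 0.3 11.6 w 11.3
side (50, 70) 251 outer -47.2 58.7 gap -8.8 19.4 w 28.2
side (70, 80) 116 outer -47.2 58.9 gap -8.6 19.4 w 28.0
wrist rack 12464 X [-37.4   2.1  42.1] Y [-54.7  72.5]
wrist blade 283 X [-5.7  1.3  8.1] Y [-26.8 -25.2]
wrist collar 4527 X [-26.6   1.2  28.8] Y [-42.4 -15.4]
side rack 904 X [-37.8  -2.2  42.6] Y [-78.4  69.6]
side blade 328 X [-10.8  -0.9  13.6] Y [-56.2 -28.2]
side collar 353 X [-26.7  -6.3  28.3] Y [-65.  -20.6]
```

Call:
{"op": "step_arm", "data": {
  "commands": [
    [0,0,0,0.05,0.2,-0.5,0.2],
    [0,0,0,0.05,0.2,-3,0.2],
    [0,0,0,0.05,0.2,-5.5,0.2],
    [0,0,0,0.05,0.2,-8,0.2],
    [0,0,0,0.05,0.2,-9.8,0.2],
    [0,0,0,0.05,0.2,-10.8,0.2],
    [0,0,0,0.05,0.2,-11.2,0.2],
    [0,0,0,0.05,0.2,-11.3,0.2],
    [0,0,0,0.05,0.2,-11.3,0.2]
  ]
}}

```text
time: 19.25
ee_pos: [0.5652, 0.1846, 0.1004]
orientation: [2.021, 2.404, 0.002]
wrist_force: [0.1, -0.4, -1.5]
finger_gap: 0.0258
grasp_force: 45.0
```

Call:
{"op": "step_arm", "data": {
  "commands": [
    [0,0,0,0,0,-0.1,0.2],
    [0,0,0,0,0,-0.15,0.2],
    [0,0,0,0,0,-0.15,0.2],
    [0,0,0,0,0,-0.15,0.6],
    [0,0,0,0,0,-0.15,0.9],
    [0,0,0,0,0,-0.15,0.9],
    [0,0,0,0,0,-0.15,0.9],
    [0,0,0,0,0,-0.15,0.9],
    [0,0,0,0,0,-0.15,0.9],
    [0,0,0,0,0,-0.15,0.9]
  ]
}}

```text
time: 20.25
ee_pos: [0.5643, 0.1844, 0.0979]
orientation: [-2.021, -2.405, 0.0]
wrist_force: [0.1, -0.1, 0.5]
finger_gap: 0.0783
grasp_force: 0.0
```

Call:
{"op": "step_arm", "data": {
  "commands": [
    [0,0,0,0,0,0,0.9],
    [0,0,0,0,0,0,0.9],
    [0,0,0,0,0,3,0.9],
    [0,0,0,0,0,7,0.9],
    [0,0,0,0,0,11,0.9],
    [0,0,0,0,-4,13,0.9],
    [0,0,0,-2,-8,13,0.9],
    [0,0,0,-4,-12,13,0.9],
    [0,0,0,-6,-16,13,0.9],
    [0,0,0,-6,-16,13,0.9]
  ]
}}

```text
time: 21.25
ee_pos: [0.5022, 0.0209, 0.228]
orientation: [2.026, 2.401, -0.003]
wrist_force: [-0.1, -0.6, -0.2]
finger_gap: 0.0793
grasp_force: 0.0
```

Call:
{"op": "step_arm", "data": {
  "commands": [
    [0,0,0,-2,-5,0,0.9],
    [0,0,0,-4,-9,0,0.9],
    [0,0,0,-4,-13,0,0.9],
    [0,0,0,-4,-13,0,0.9],
    [0,0,0,-4,-13,0,0.9],
    [0,0,0,-4,-13,0,0.9]
  ]
}}

```text
time: 21.85
ee_pos: [0.4648, -0.1046, 0.228]
orientation: [-2.02, -2.405, -0.001]
wrist_force: [-0.3, -0.0, 0.0]
finger_gap: 0.0792
grasp_force: 0.0
```

Run:
```python
from h import *
print(read_state()['ee_pos'],read_state()['finger_gap']);mould('side')
f,M=cam('side');g,_=cam('top');save('end.png',np.hstack([f['pixels'][100:400,230:630],cv2.resize(g['pixels'][120:360,160:480],(400,300))]))
```

```text
[ 0.46476429 -0.10456655  0.22796675] 0.07921295312370018
side (-80, -70) 270 outer -46.8 59.4 gap -8.2 19.3 w 27.6
side (-70, -50) 455 outer -46.8 59.1 gap -7.9 19.4 w 27.4
side (-40, -20) 458 outer -46.9 59.4 gap 0.3 11.3 w 11.0
side (20, 40) 374 outer -47.1 58.9 gap 0.2 11.5 w 11.3
side (50, 70) 260 outer -47.2 58.8 gap -8.7 19.3 w 28.1
side (70, 80) 111 outer -47.2 58.8 gap -8.5 19.4 w 27.9
```

View pics/end.png

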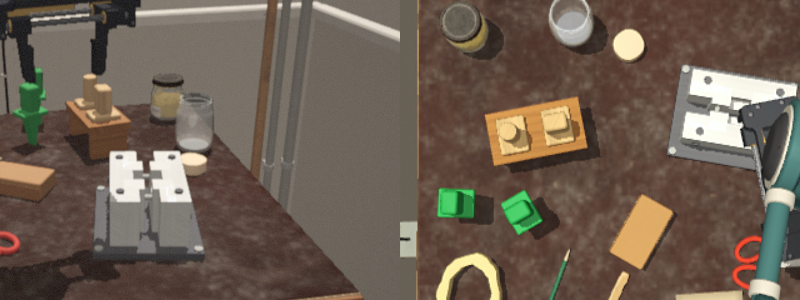

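The wedge sits flat in its slot ((103,100) in the side view, (556,125) in the top view). The seam is evenly open by about 11 mm, and the gripper is clear of everything.

```bash
python3 -c "from bench import sign_off;print(sign_off())"
```

```text
the job is handed in; nothing more can be done
None
```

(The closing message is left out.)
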